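Fit the keyed plywood lantern to its lamp base and lock the catch

ROBOT

A 7-joint arm with a two-finger parallel gripper is mounted at the origin on the work surface. World frame = base frame: x ahead of the robot, y to its left, z up, the work surface at z = 0. Lengths are in mm, angles in rad, forces in N, time in s.
With the tool pointing down it reaches from about 350 to 900 mm from the base axis. Payload 7.2 kg.
Tool frame: the origin (TCP) lies on the centre line of the jaws, within the pads' length; the fingertips stand 22 mm ahead of it and the grasp point (between the pads) lies 3 mm ahead of it; z points along the fingers, y is the line along which they close (so a half turn about z gives the same grasp; the last joint's range is limited). The gripper opens to 85 mm and grips with 20 to 120 N. Pads are 22 mm wide; open, the fingers measure 114 mm over their backs; the gripper's body (76 mm by 85 mm) begins 54 mm behind the grasp point. The pads swing forward as they close: fully open they stand 13 mm farther back than shut.
Start: joints at [-1.393, 0.411, -0.013, 1.596, 0.006, 1.134, -0.082], TCP at [152.092, 606.214, 253.297] pointing down, gripper open.
Joint ranges: [-2.95, 2.95], [-0.29, 1.99], [-1.47, 1.44], [0.14, 2.54], [-1.03, 4.17], [0.13, 1.85], [-2.86, 2.86]. Speed limits (rad/s): [2.39, 2.39, 3.01, 3.01, 3.14, 3.14, 3.14].

INTERFACE

Orientations are given as a 3x3 rotation matrix whose columns are the frame's x, y, z axes.
In Python, from plant import bot gives the robot as it stands.
- The arm moves only by the tool move_arm, never from a script. Its argument "plan" is a list of rows, each a list of 5 numbers: the finger opening in cm, from 0 to 8.54, then the shift along the tool's x, y, z in cm, then the turn about the tool's z in rad. A call has 1 to 10 rows; each row shifts and turns the commanded pose from where the row before left it, along the tool's axes as they then stand; what a row does not reach is not made up. A row lasts 1/12 s, in which the tool goes at most 41.7 mm and 7.16 degrees, less where a joint would pass 70% of its speed; a pose out of reach is approached as far as the arm can. A call is refused whole if a number of a shift passes 4.17 or a number of a turn 0.125, either way. A call with a gripper value outside its range is refused whole. The fingers move at their own pace and stop on an object; the grip force is fixed at half the most. Time passes only in rows, so rows that do not move let the fingers close. It gives the time, the measured TCP pose, the force, the opening and the grip force at its end, in the units of the state.
- bot.state(): the state, without advancing time (a new reading comes with each control period).
- bot.capture(name): name is "side" or "top" or "wrist"; returns the picture (400x640x3 uint8, red, green, blue); there is no depth.
- bot.camera_info(name): a dict with "mtx" (3x3 intrinsics, pixels), "R" (3x3) and "t" (3): a world point X has camera coordinates R X + t; the wrist camera has in their place "T_tool_cam" (4x4, takes a point from camera to tool coordinates, whose origin is the TCP and whose axes are the flange's). Camera axes: x right, y down, z forward; pixel columns grow to the right and rows downward; lengths in mm; the calibration is good to about 2 mm. A picture is of the moment at which its call begins: read the wrist's pose just before it. camera_info takes no time and is no camera call.
- bot.hand_in(): hands the job in; it is judged then, once.
The state is a dict: "t": time; "q": joint angles; "qd": joint speeds; "joint_torque": joint torques, N m; "tool_pos": TCP position; "tcp_rot": TCP orientation; "wrist_force": force on the tool from outside, world axes, zero at the start; "moment": the same for the moment, N m; "gripper_width": finger opening in mm; "grasp_force": force on a finger pad.
Only numpy, scipy, OpenCV 4.12 (cv2) and the standard library are available. Lean on these libraries where they do the work, as an engineer would, in place of code of your own. Each camera call takes 0.05 s, during which the arm holds its last target. There are 200 camera calls.

TASK

Fit the plywood lantern onto the lamp base: hold it by the tab on top, turn it so that the flat of its D-shaped foot matches the flat of the D-shaped socket, and lower it (do not drop it) until its flange sits fully home on the collar. Let go, then turn the black-handled catch until its steel tongue points straight at the lantern and lies over the flange. Leave the gift box, mug and glue bottle alone.

Things in the scene. Friction and masses are not known exactly. Their poses are not given: they have to be found in the camera images.
- lantern: Loose upright plywood lantern, about 0.22 kg, 158 mm tall. Origin: centre of the foot's underside, z up. Foot: black D-shaped plug, z 0-26, radius 26, cut flat at 16 mm from the axis on the lantern's +x side, 3 mm chamfer below. Above it the flange (see lantern_flange), ribbed shade z 32-112, radius 30, cap disc z 112-118, radius 28, and the grip tab.
- lantern_flange (a point): On the lantern's axis at the flange's top, 32 mm above the foot's underside; axes as the lantern's. Flange: white D-shaped disc, 6 mm thick, radius 48, cut flat at 38 mm from the axis on the same +x side as the foot, with an orange mark in the middle of that flat edge, seen from above.
- lantern_tab (a point): In the lantern's grip tab, on its axis, 141 mm above the foot's underside; axes as the lantern's. The tab is an upright plywood bar on the cap, 12 mm thick along x, 44 mm long along y, from 118 to 158 mm above the foot's underside.
- base: Fixed lamp base: plywood plinth 170 mm (x) by 300 mm (y), 30 mm thick, origin at the centre of its underside on the table. On it, at y +70 mm, a white D-shaped collar with the socket (outer radius 42, flat side and orange marks towards the base's +x); at y -50 mm the post of the catch.
- socket (a point): Centre of the socket's mouth at the collar's top, 58 mm above the table; z up, x towards the flat of the D (orange mark). Hole: D of radius 28, flat at 18 mm on +x (2 mm clear of the foot all round), 28 mm deep, 2 mm chamfer. With the lantern home its flange rests on the collar: the lantern's origin is 26 mm below this point, its x along this x.
- catch (a joint): Angle (rad) of the catch about its vertical axis, 120 mm from the socket's centre. 0 (open): tongue along the base's +x. Grows anticlockwise seen from above to a stop at 1.571: tongue along the base's +y, at the socket, 3 mm above the flange of a lantern that is home. Slight friction (0.06 N m); stays where left. Starts open, at 0.05 to 0.35.
- catch_grip (a point): On the catch's axis, 99 mm above the table, the height to grip; x along the tongue, z up. Black handle: a bar 56 mm long along x, 14 mm thick, from 75 to 111 mm above the table. Under it the steel tongue, 22 mm wide, 67 to 75 mm above the table, tip 86 mm from the axis along +x, tail 16 mm along -x.
- giftbox: Cardboard gift box with an orange band, 70 by 70 by 55 mm; origin under its centre. Bystander.
- mug: Blue mug, radius 38, 85 mm tall, origin under its centre. Bystander.
- glue: White glue bottle with an orange cap, radius 28, 130 mm tall, origin under its centre. Bystander.
There are look-alikes about, which are no part of the job. Leave any purple look-alike of the lantern alone.

How it is judged:
By the outcome, as a careful person would: the job done as asked, in the order asked, and still so for the second after the job is handed in, with the robot touching nothing.
It also fails if it takes over 48 s, if anything falls off the work surface, if the arm or the gripper's body presses on something with over 40 N, if the wrist force passes 120 N, or if a joint passes its speed limit or range.

## Working session

There is one attempt and no reset: what is moved stays moved. The work goes in short steps, Python scripts to look and compute and a tool call to move; the robot and the scene stay as the last step left them, time stands still between calls to the robot, and variables do not carry over. Pictures are saved under pics/ and viewed, at most 10 in all, crops included, and the job is handed in when it is done.

Besides the shell and the picture viewer there is one more tool, called after "Emit:" by a JSON object that holds its "api" and its "payload". move_arm: Moves the arm, as the interface text tells. Its arguments: {"type":"object","properties":{"plan":{"type":"array","items":{"type":"array","items":{"type":"number"}}}},"required":["plan"]}

```bash
mkdir -p pics; ls
python3 - <<'E'
from plant import bot
import cv2,numpy as np
np.set_printoptions(precision=4,suppress=True)
for n in("top","side"):
    im=bot.capture(n); cv2.imwrite(f"pics/{n}0.png",im[:,:,::-1]); c=bot.camera_info(n); print(n,c)
print(bot.camera_info("wrist")); s=bot.state(); print(s)
E
```

```text
pics
top {'mtx': array([[489.6552,   0.    , 308.6554],
       [  0.    , 489.6552, 204.1558],
       [  0.    ,   0.    ,   1.    ]]), 'R': array([[-0.0014, -0.9999, -0.0138],
       [-0.9944,  0.0028, -0.1052],
       [ 0.1052,  0.0136, -0.9944]]), 't': array([  60.535 ,  652.9759, 1003.1966])}
side {'mtx': array([[495.4313,   0.    , 318.681 ],
       [  0.    , 495.4313, 203.1835],
       [  0.    ,   0.    ,   1.    ]]), 'R': array([[ 0.9871, -0.1596,  0.0103],
       [-0.1035, -0.6868, -0.7194],
       [ 0.1219,  0.7091, -0.6945]]), 't': array([-605.9655,  189.9018, 1071.941 ])}
{'mtx': array([[347.6955,   0.    , 314.7114],
       [  0.    , 347.6955, 194.7334],
       [  0.    ,   0.    ,   1.    ]]), 'T_tool_cam': array([[   0.0004,   -0.9569,   -0.2904,   74.3851],
       [   1.    ,    0.0004,   -0.    ,   -0.0007],
       [   0.0002,   -0.2904,    0.9569, -120.7228],
       [   0.    ,    0.    ,    0.    ,    1.    ]])}
{'t': 0.1, 'q': array([-1.3932,  0.4118, -0.0127,  1.597 ,  0.0056,  1.1343, -0.0822]), 'qd': array([ 0.0003, -0.0016,  0.0011, -0.0029,  0.0006, -0.0001, -0.0005]), 'joint_torque': array([  0.0023, -60.183 ,   0.6839, -30.0083,   0.0139,   0.0065,
         0.    ]), 'tool_pos': array([152.0065, 605.803 , 252.5297]), 'tcp_rot': array([[-0.97  ,  0.2433, -0.0003],
       [ 0.2433,  0.97  , -0.0015],
       [-0.0001, -0.0015, -1.    ]]), 'wrist_force': array([-0.0051,  0.6555, -0.7827]), 'moment': array([ 0.002 ,  0.0086, -0.0179]), 'grasp_force': 0.0, 'gripper_width': 85.43072757819934}
```

View pics/top0.png

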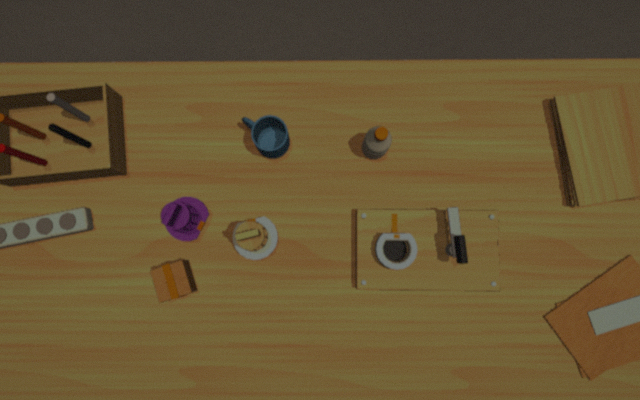

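View pics/side0.png

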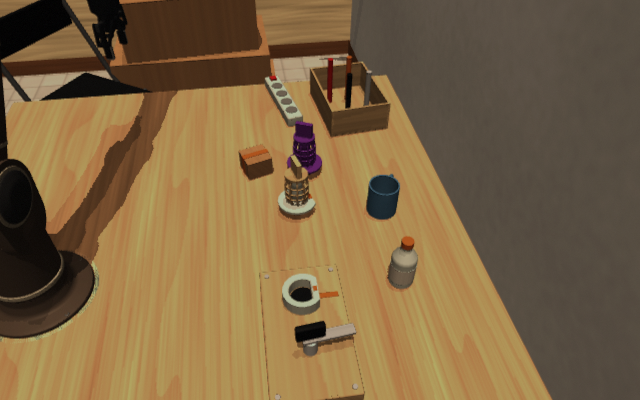

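Top view: the plywood lantern has its tab at (246,233) and its flange at about (257,238). The purple look-alike is at (185,217), to be left alone. The socket is at (396,250), with its orange stripe at (394,225), and the catch handle is at (460,248) with the tongue towards (453,212). Other candidates are the gift box (172,281), mug (270,136) and glue (377,142). By the description I choose the pale lantern at (252,237), and check it in a close crop.

Run:
```python
import cv2,numpy as np
t=cv2.imread("pics/top0.png");s=cv2.imread("pics/side0.png")
def c(i,u,v,w,h,k): return cv2.resize(np.clip(i[v:v+h,u:u+w].astype(float)*1.7,0,255).astype(np.uint8),None,fx=k,fy=k,interpolation=cv2.INTER_CUBIC)
a=np.hstack([c(t,225,205,65,60,6),c(s,265,150,65,70,6)[:360]])
b=c(t,350,200,155,48*2,5)[:,:780][:240*2]
a=a[:,:780]
b=cv2.resize(b,(390,240)); b2=cv2.resize(c(s,255,255,110,95,4),(390,240))
cv2.imwrite("pics/crop0.png",np.vstack([a,np.hstack([b,b2])]))
```

```text
(no output)
```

View pics/crop0.png

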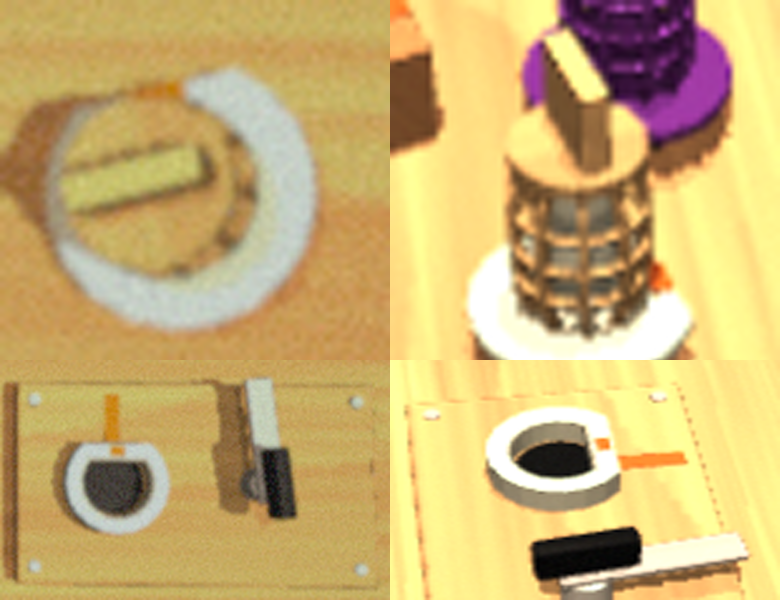

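The crop confirms the choice: the pale lantern has a white D flange, with the orange mark at about top pixel (251.7,219.7) facing +x. The tab top is centred at about (247.5,234.7). The purple one stands behind it. Next is metric localisation.

```bash
cat > h.py <<'E'
import numpy as np,cv2
from plant import bot
np.set_printoptions(precision=2,suppress=True)
def cam(n,s=None):
    c=bot.camera_info(n)
    if n!="wrist": return c["mtx"],c["R"],c["t"]
    s=s or bot.state(); T=c["T_tool_cam"]; Rw=s["tcp_rot"]@T[:3,:3]; p=s["tcp_rot"]@T[:3,3]+s["tool_pos"]
    return c["mtx"],Rw.T,-Rw.T@p
def ray(C,uv,z):
    K,R,t=C; uv=np.atleast_2d(uv).astype(float); d=np.c_[uv,np.ones(len(uv))]@np.linalg.inv(K).T@R
    o=-R.T@t; return o+d*((z-o[2])/d[:,2])[:,None]
def proj(C,X):
    K,R,t=C; p=(np.atleast_2d(X)@R.T+t)@K.T; return p[:,:2]/p[:,2:]
def shot(n,f):
    s=bot.state(); im=bot.capture(n); cv2.imwrite(f"pics/{f}.png",im[:,:,::-1]); return im,cam(n,s)
def blobs(m,amin=8):
    n,l,st,c=cv2.connectedComponentsWithStats(m.astype(np.uint8)); return [(st[i,4],c[i],l==i) for i in range(1,n) if st[i,4]>=amin]
E
python3 - <<'E'
from h import *
im=cv2.imread("pics/top0.png");C=cam("top");h=cv2.cvtColor(im,cv2.COLOR_BGR2HSV).astype(int);H,S,V=h[...,0],h[...,1],h[...,2]
print("mark",ray(C,[251.7,219.7],32),"tab",ray(C,[247.5,234.7],158))
for nm,m in(("white",(S<60)&(V>95)),("orange",(H<16)&(S>190)&(V>110)),("black",(V<35))):
    for a,c,_ in blobs(m,12):
        if 150<c[1]<320 and 210<c[0]<510: print(nm,a,c,{z:ray(C,c,z)[0,:2] for z in(30,32,58,75,111)})
# screws as corners
E
```

```text
mark [[620.58 180.12  32.  ]] tab [[583.33 171.19 158.  ]]
white 272 [454.   220.57] {30: array([ 617.84, -247.99]), 32: array([ 617.7 , -247.42]), 58: array([ 615.85, -240.08]), 75: array([ 614.63, -235.27]), 111: array([ 612.06, -225.1 ])}
white 18 [363.28 215.11] {30: array([629.91, -56.65]), 32: array([629.75, -56.46]), 58: array([627.59, -53.91]), 75: array([626.18, -52.24]), 111: array([623.19, -48.71])}
white 15 [491.4 216.4] {30: array([ 626.49, -327.  ]), 32: array([ 626.33, -326.28]), 58: array([ 624.26, -316.96]), 75: array([ 622.91, -310.86]), 111: array([ 620.04, -297.94])}
white 631 [261.84 241.38] {30: array([574.7 , 158.39]), 32: array([574.64, 158.17]), 58: array([573.86, 155.33]), 75: array([573.36, 153.47]), 111: array([572.29, 149.54])}
white 646 [396.32 250.07] {30: array([ 555.96, -125.09]), 32: array([ 555.94, -124.76]), 58: array([ 555.63, -120.5 ]), 75: array([ 555.43, -117.71]), 111: array([ 555.01, -111.81])}
white 18 [363.28 281.89] {30: array([489.8 , -54.82]), 32: array([489.9 , -54.62]), 58: array([491.26, -52.12]), 75: array([492.14, -50.48]), 111: array([494.02, -47.02])}
white 17 [493.12 283.59] {30: array([ 486.11, -324.88]), 32: array([ 486.23, -324.17]), 58: array([ 487.67, -314.89]), 75: array([ 488.62, -308.83]), 111: array([ 490.62, -295.99])}
black 71 [269.18 153.66] {30: array([763.33, 144.17]), 32: array([762.91, 143.98]), 58: array([757.4 , 141.49]), 75: array([753.81, 139.87]), 111: array([746.19, 136.43])}
black 178 [459.16 249.77] {30: array([ 556.38, -256.79]), 32: array([ 556.35, -256.21]), 58: array([ 556.04, -248.64]), 75: array([ 555.83, -243.7 ]), 111: array([ 555.4 , -233.22])}
black 55 [402.4  251.13] {30: array([ 553.72, -137.81]), 32: array([ 553.7 , -137.46]), 58: array([ 553.45, -132.88]), 75: array([ 553.29, -129.88]), 111: array([ 552.95, -123.53])}
```

Base screws give centre (558.1,-190.8) and yaw -0.013. The socket is then at (559,-120.8) and the catch axis at (557.4,-240.8). Screw spacing is 140 × 270, and the collar agrees. The lantern is at (583,171) with yaw 0.235, and the mark lies 38.3 mm from the tab against the expected 38. First I turn.

Emit:
{"api": "move_arm", "payload": {"plan": [[8.5,0,0,-0.3,0.109],[8.5,0,0,-0.3,0.109],[8.5,0,0,-0.3,0.109],[8.5,0,0,-0.3,0.109],[8.5,0,0,-0.3,0.109],[8.5,0,0,-0.3,0.109],[8.5,0,0,-0.3,0.109],[8.5,0,0,-0.3,0.109],[8.5,0,0,-0.3,0.109],[8.5,0,0,-0.3,0.109]]}}

```text
t: 0.93
tool_pos: [152.0, 605.9, 282.9]
tcp_rot: [[-0.228, 0.974, -0.0], [0.974, 0.228, -0.001], [-0.001, -0.0, -1.0]]
wrist_force: [-0.2, 0.1, 0.3]
gripper_width: 84.9
grasp_force: 0.0
```

Emit:
{"api": "move_arm", "payload": {"plan": [[8.5,-2,1.22,0,0],[8.5,-2,1.22,0,0],[8.5,-2,1.22,0,0],[8.5,-2,1.22,0,0],[8.5,-2,1.22,0,0],[8.5,-2,1.22,0,0],[8.5,-2,1.22,0,0],[8.5,-2,1.22,0,0],[8.5,-2,1.22,0,0],[8.5,-2,1.22,0,0]]}}

```text
t: 1.77
tool_pos: [317.9, 439.0, 283.0]
tcp_rot: [[-0.233, 0.973, -0.0], [0.973, 0.233, -0.0], [-0.0, -0.0, -1.0]]
wrist_force: [0.4, 0.0, -0.2]
gripper_width: 84.8
grasp_force: 0.0
```

Emit:
{"api": "move_arm", "payload": {"plan": [[8.5,-2,1.22,0,0],[8.5,-2,1.22,0,0],[8.5,-2,1.22,0,0],[8.5,-2,1.22,0,0],[8.5,-2,1.22,0,0],[8.5,-2,1.22,0,0],[8.5,-2,1.22,0,0],[8.5,-2,1.22,0,0],[8.5,-2,1.22,0,0],[8.5,-2,1.22,0,0]]}}

```text
t: 2.6
tool_pos: [483.0, 273.0, 283.0]
tcp_rot: [[-0.233, 0.972, -0.0], [0.972, 0.233, -0.0], [-0.0, -0.001, -1.0]]
wrist_force: [-0.8, 0.6, -0.7]
gripper_width: 84.9
grasp_force: 0.0
```

Emit:
{"api": "move_arm", "payload": {"plan": [[8.5,-1.75,1.05,0,0],[8.5,-1.75,1.05,0,0],[8.5,-1.75,1.05,0,0],[8.5,-1.75,1.05,0,0],[8.5,-1.75,1.05,0,0],[8.5,-1.75,1.05,0,0],[8.5,-1.75,1.05,0,0],[8.5,0,0,0,0],[8.5,0,0,0,0]]}}

```text
t: 3.35
tool_pos: [582.8, 170.8, 282.8]
tcp_rot: [[-0.23, 0.973, -0.001], [0.973, 0.23, -0.001], [-0.001, -0.001, -1.0]]
wrist_force: [-1.0, 0.4, -0.1]
gripper_width: 84.9
grasp_force: 0.0
```

Run:
```python
from h import *
im,C=shot("wrist","w1"); print(bot.state()["tool_pos"]); print(proj(C,[[583.3,171.2,158],[620.6,180.1,32]]))
```

```text
[582.18 172.08 282.78]
[[316.04 193.78]
 [351.26 160.13]]
```

View pics/w1.png

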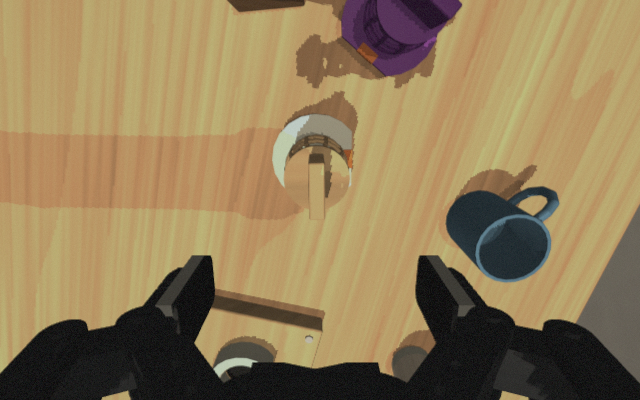

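The wrist view has the tab top centred at about (316.5,191), standing upright in the picture, and the orange mark at (350,157). I predicted (316,194) and (351,160), so the pose is right. I refine the tab before descending.

Run:
```python
from h import *
im=cv2.imread("pics/w1.png"); C=cam("wrist")
print(im[190,302:334].tolist()[::2]); print([im[v,316].tolist() for v in range(154,228,4)])
g=im.astype(int); m=((g[...,2]>185)&(g[...,1]>150)&(g[...,0]>90)); m[:150]=0;m[226:]=0;m[:,:300]=0;m[:,332:]=0
for a,c,l in blobs(m,100):
    r=cv2.minAreaRect(np.argwhere(l)[:,::-1].astype(np.float32)); X=ray(C,cv2.boxPoints(r),158); print(a,c,r,X.mean(0)); print(X)
```

```text
[[91, 137, 172], [91, 138, 173], [95, 140, 174], [77, 115, 143], [106, 156, 185], [111, 164, 187], [109, 162, 188], [106, 159, 183], [111, 166, 189], [108, 163, 187], [110, 165, 188], [79, 114, 144], [55, 79, 96], [55, 77, 96], [89, 131, 166], [93, 138, 174]]
[[49, 69, 80], [43, 62, 76], [45, 68, 85], [107, 161, 185], [111, 166, 188], [108, 163, 187], [106, 161, 184], [106, 162, 186], [111, 165, 188], [106, 159, 183], [108, 161, 186], [108, 162, 186], [109, 161, 187], [107, 161, 185], [109, 163, 187], [111, 165, 188], [106, 159, 187], [113, 169, 189], [107, 161, 186]]
581 [316.54 191.15] ((316.5, 191.5), (53.0, 13.0), 90.0) [582.64 173.93 158.  ]
[[573.34 192.61 158.  ]
 [582.43 194.79 158.  ]
 [592.17 155.3  158.  ]
 [582.64 153.01 158.  ]]
302 [315.19 218.97] ((315.5, 216.5), (17.0, 31.0), 90.0) [586.4 155.1 158. ]
[[573.56 159.02 158.  ]
 [596.07 164.43 158.  ]
 [599.42 151.22 158.  ]
 [576.57 145.72 158.  ]]
```

Emit:
{"api": "move_arm", "payload": {"plan": [[8.5,0.15,0.08,1.38,0],[8.5,0,0,1.38,0],[8.5,0,0,1.38,0],[8.5,0,0,1.38,0],[8.5,0,0,1.38,0],[8.5,0,0,1.38,0],[8.5,0,0,1.38,0],[8.5,0,0,1.38,0],[8.5,0,0,1.38,0],[8.5,0,0,1.2,0]]}}

```text
t: 4.23
tool_pos: [581.8, 175.2, 146.0]
tcp_rot: [[-0.235, 0.972, -0.001], [0.972, 0.235, 0.001], [0.001, -0.001, -1.0]]
wrist_force: [0.1, 1.2, 0.3]
gripper_width: 85.1
grasp_force: 0.0
```

Emit:
{"api": "move_arm", "payload": {"plan": [[5,0,0,0,0],[3,0,0,0,0],[2.5,0,0,0,0],[2,0,0,0,0],[1.8,0,0,0,0],[1.6,0,0,0,0],[1.4,0,0,0,0],[1.2,0,0,0,0],[0.5,0,0,0,0],[0.2,0,0,0,0]]}}

```text
t: 5.07
tool_pos: [583.4, 173.7, 147.6]
tcp_rot: [[-0.233, 0.973, 0.001], [0.973, 0.233, 0.0], [0.0, 0.001, -1.0]]
wrist_force: [0.5, -0.3, 4.2]
gripper_width: 10.8
grasp_force: 59.1
```

Emit:
{"api": "move_arm", "payload": {"plan": [[0.2,0,0,-0.5,0],[0.2,0,0,-1,0],[0.2,0,0,-1.3,0],[0.2,0,0,-1.5,0],[0.2,0,0,-1.5,0],[0.2,0,0,-1.5,0],[0.2,0,0,-1.5,0],[0.2,0,0,-1.5,0],[0.2,0,0,-1.0,0],[0.2,0,0,-0.5,0]]}}

```text
t: 5.9
tool_pos: [583.3, 173.7, 266.9]
tcp_rot: [[-0.233, 0.973, 0.002], [0.973, 0.233, 0.001], [0.0, 0.002, -1.0]]
wrist_force: [0.3, 0.5, -2.3]
gripper_width: 11.2
grasp_force: 58.6
```

Emit:
{"api": "move_arm", "payload": {"plan": [[0.2,0,0,0,0.05],[0.2,0,0,0,0.05],[0.2,0,0,0,0.05],[0.2,0,0,0,0.05],[0.2,0,0,0,0.048],[0.2,0,0,0,0],[0.2,0,0,0,0]]}}

```text
t: 6.48
tool_pos: [582.6, 173.6, 264.6]
tcp_rot: [[0.011, 1.0, -0.001], [1.0, -0.011, -0.0], [-0.001, -0.001, -1.0]]
wrist_force: [0.3, -0.4, -2.0]
gripper_width: 11.2
grasp_force: 58.6
```

Run:
```python
from h import *
s=bot.state(); print(s["tool_pos"],s["tcp_rot"],s["wrist_force"],s["gripper_width"])
y=s["tcp_rot"][:2,1]; print("yaw",np.arctan2(y[1],y[0]))
```

```text
[582.62 173.64 264.65] [[ 0.01  1.   -0.  ]
 [ 1.   -0.01 -0.  ]
 [-0.   -0.   -1.  ]] [ 0.35 -0.37 -1.97] 11.221169206463193
yaw -0.011423224979307818
```

Emit:
{"api": "move_arm", "payload": {"plan": [[0.2,-1.0,-0.14,0,0],[0.2,-2,-0.14,0,0],[0.2,-2,-0.14,0,0],[0.2,-2,-0.14,0,0],[0.2,-2,-0.14,0,0],[0.2,-2,-0.14,0,0],[0.2,-2,-0.14,0,0],[0.2,-2,-0.14,0,0],[0.2,-2,-0.14,0,0],[0.2,-2,-0.14,0,0]]}}

```text
t: 7.32
tool_pos: [565.9, -18.0, 265.2]
tcp_rot: [[0.012, 1.0, -0.0], [1.0, -0.012, -0.0], [-0.0, -0.0, -1.0]]
wrist_force: [0.1, 0.1, -3.1]
gripper_width: 11.2
grasp_force: 58.5
```

Emit:
{"api": "move_arm", "payload": {"plan": [[0.2,-2,-0.14,0,0],[0.2,-2,-0.14,0,0],[0.2,-2,-0.14,0,0],[0.2,-2,-0.14,0,0],[0.2,-1.5,-0.08,0,0],[0.2,-0.95,0,0,0],[0.2,0,0,0,0],[0.2,0,0,0,0],[0.2,0,0,0,0]]}}

```text
t: 8.07
tool_pos: [558.8, -119.4, 264.9]
tcp_rot: [[0.012, 1.0, -0.0], [1.0, -0.012, 0.001], [0.001, -0.0, -1.0]]
wrist_force: [-0.3, 0.1, -2.1]
gripper_width: 11.0
grasp_force: 58.5
```

Run:
```python
from h import *
s=bot.state(); print(s["tool_pos"],s["tcp_rot"],s["wrist_force"],s["gripper_width"])
a,_=shot("side","s2"); b,_=shot("top","t2"); c,_=shot("wrist","w2")
f=lambda i,u,v,w,h,W,H:cv2.resize(np.clip(i[v:v+h,u:u+w,::-1]*1.6,0,255).astype(np.uint8),(W,H),interpolation=cv2.INTER_CUBIC)
cv2.imwrite("pics/m2.png",np.vstack([np.hstack([f(a,245,200,120,90,400,300),f(b,350,190,120,90,400,300)]),np.hstack([c[100:400,120:520,::-1],f(a,265,230,80,60,400,300)])]))
```

```text
[ 558.83 -119.36  264.92] [[ 0.01  1.   -0.  ]
 [ 1.   -0.01  0.  ]
 [ 0.   -0.   -1.  ]] [-0.34  0.13 -2.12] 11.007653246722553
```

View pics/m2.png

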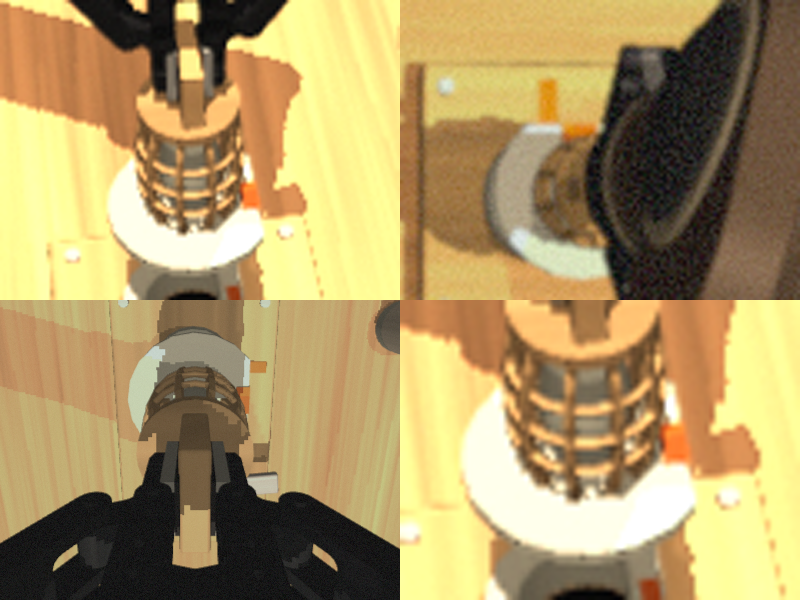

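The montage shows the lantern upright in the grip. In the side view its flange and orange mark face +x, parallel to the socket's mark. In the top view the marks sit at about crop (578,130), beside the stripe at (548,100). I now measure the flange's arc in each camera to get the lantern axis relative to the socket.

```bash
cat > fl.py <<'E'
from h import *
from scipy.optimize import least_squares
def fit(n,f,z,roi,side):
    im=cv2.imread(f"pics/{f}.png"); C=cam(n); h=cv2.cvtColor(im,cv2.COLOR_BGR2HSV).astype(int)
    m=(h[...,1]<85)&(h[...,2]>70); r=np.zeros_like(m); u,v,w,hh=roi; r[v:v+hh,u:u+w]=1; m&=r
    a,c,l=max(blobs(m,50),key=lambda b:b[0])
    cs,_=cv2.findContours(l.astype(np.uint8),0,cv2.CHAIN_APPROX_NONE); p=max(cs,key=len)[:,0]
    X=ray(C,p,z)[:,:2]; g=X-X0; X=X[(np.hypot(*g.T)>43)&(np.hypot(*g.T)<55)&(g@side>15)&(g[:,0]<30)]
    s=least_squares(lambda q:np.hypot(*(X-q).T)-48,X0,loss="soft_l1"); print(n,f,len(X),s.x,"rms",np.sqrt(np.mean(s.fun**2)))
X0=bot.state()["tool_pos"][:2]
E
python3 - <<'E'
from fl import *
zt=264.9-147.6+32
S=.7071
fit("top","t2",zt-6,(360,210,50,80),np.array([0,1]))
fit("wrist","w2",zt-6,(220,110,180,150),np.array([0,1]))
fit("side","s2",zt,(270,230,60,50),np.array([-S,S]))
# screws in side view
im=cv2.imread("pics/side0.png");h=cv2.cvtColor(im,cv2.COLOR_BGR2HSV).astype(int);m=(h[...,1]<70)&(h[...,2]>130);C=cam("side")
for a,c,_ in blobs(m,4):
    if a<60 and 240<c[0]<370 and c[1]>260: print(a,c,ray(C,c,30)[0,:2])
print(proj(C,[[629.9,-56.6,30],[489.8,-54.8,30],[486.1,-324.9,30]]))
E
```

```text
top t2 46 [ 560.38 -118.41] rms 1.0476259369255096
wrist w2 116 [ 559.43 -119.62] rms 1.39930023746057
side s2 19 [ 561.42 -123.94] rms 0.5174880558543808
10 [330.2 269. ] [629.46 -59.75]
10 [266.2 276. ] [489.42 -57.64]
12 [311.42 344.42] [ 561.4  -235.03]
20 [354.9  386.05] [ 626.45 -329.64]
19 [277.16 396.84] [ 486.01 -327.81]
[[330.14 267.86]
 [266.26 274.94]
 [277.04 395.26]]
```

Fits agree to about 2 mm, and the side camera sees everything about 3 mm low in y. A small correction of about -0.5 mm in x and -0.8 mm in y, then I descend to just above the mouth.

Emit:
{"api": "move_arm", "payload": {"plan": [[0.2,-0.08,-0.05,0.5,0],[0.2,0,0,1,0],[0.2,0,0,1,0],[0.2,0,0,1,0],[0.2,0,0,1,0],[0.2,0,0,0.6,0],[0.2,0,0,0.2,0],[0.2,0,0,0,0],[0.2,0,0,0,0]]}}

```text
t: 8.97
tool_pos: [558.4, -121.5, 212.2]
tcp_rot: [[0.013, 1.0, 0.0], [1.0, -0.013, -0.0], [-0.0, 0.0, -1.0]]
wrist_force: [0.8, 0.9, -3.3]
gripper_width: 11.3
grasp_force: 58.5
```

Run:
```python
from h import *
s=bot.state(); print(s["tool_pos"],s["wrist_force"])
a,_=shot("side","s3"); c,_=shot("wrist","w3")
f=lambda i,u,v,w,h,W,H:cv2.resize(np.clip(i[v:v+h,u:u+w,::-1]*1.6,0,255).astype(np.uint8),(W,H),interpolation=cv2.INTER_CUBIC)
cv2.imwrite("pics/m3.png",np.hstack([f(a,260,240,80,80,400,400),f(c,200,80,200,200,400,400)]))
```

```text
[ 558.39 -121.54  212.21] [ 0.75  0.91 -3.26]
```

View pics/m3.png

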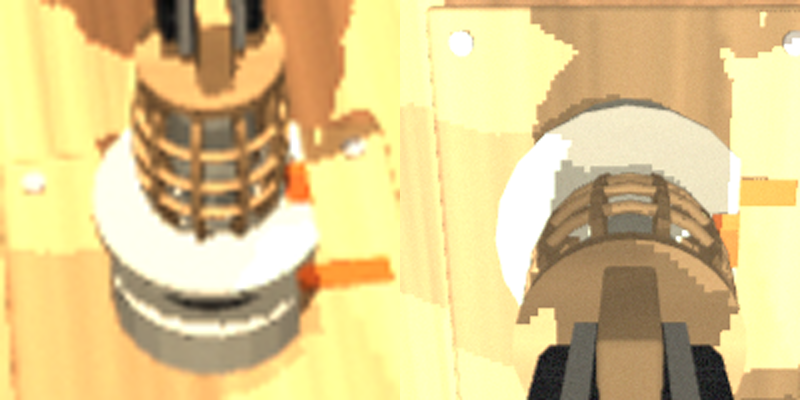

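In the side view the foot is concentric above the collar mouth, with the flange mark at crop (298,180) above the socket's mark at (308,275). I lower gently.

Emit:
{"api": "move_arm", "payload": {"plan": [[0.2,0,0,0.3,0],[0.2,0,0,0.3,0],[0.2,0,0,0.3,0],[0.2,0,0,0.3,0],[0.2,0,0,0,0]]}}

```text
t: 9.48
tool_pos: [557.8, -121.2, 199.3]
tcp_rot: [[0.013, 1.0, -0.001], [1.0, -0.013, 0.0], [0.0, -0.001, -1.0]]
wrist_force: [-0.4, 0.4, -2.7]
gripper_width: 11.1
grasp_force: 58.5
```

Emit:
{"api": "move_arm", "payload": {"plan": [[0.2,0,0,0.3,0],[0.2,0,0,0.3,0],[0.2,0,0,0.3,0],[0.2,0,0,0.3,0],[0.2,0,0,0.2,0],[0.2,0,0,0.2,0],[0.2,0,0,0,0]]}}

```text
t: 10.07
tool_pos: [558.0, -121.3, 183.6]
tcp_rot: [[0.013, 1.0, -0.001], [1.0, -0.013, 0.0], [0.0, -0.001, -1.0]]
wrist_force: [-0.2, -0.9, -2.9]
gripper_width: 11.3
grasp_force: 58.5
```

Emit:
{"api": "move_arm", "payload": {"plan": [[0.2,0,0,0.15,0],[0.2,0,0,0.1,0],[0.2,0,0,0.1,0],[0.2,0,0,0,0],[0.2,0,0,0,0]]}}

```text
t: 10.48
tool_pos: [558.2, -121.4, 180.6]
tcp_rot: [[0.013, 1.0, -0.0], [1.0, -0.013, -0.0], [-0.0, -0.0, -1.0]]
wrist_force: [0.6, 1.1, -2.7]
gripper_width: 11.3
grasp_force: 58.5
```

Emit:
{"api": "move_arm", "payload": {"plan": [[0.2,0,0,0.08,0],[0.2,0,0,0.08,0],[0.2,0,0,0,0]]}}

```text
t: 10.73
tool_pos: [558.4, -121.5, 179.6]
tcp_rot: [[0.013, 1.0, 0.001], [1.0, -0.013, 0.0], [0.0, 0.001, -1.0]]
wrist_force: [-1.2, 0.3, 2.5]
gripper_width: 11.1
grasp_force: 59.4
```

Emit:
{"api": "move_arm", "payload": {"plan": [[0.2,0,0,0.1,0],[0.2,0,0,0,0],[0.2,0,0,0,0]]}}

```text
t: 10.98
tool_pos: [558.5, -121.5, 179.5]
tcp_rot: [[0.013, 1.0, 0.001], [1.0, -0.013, 0.001], [0.001, 0.001, -1.0]]
wrist_force: [-5.6, 1.4, 12.2]
gripper_width: 11.0
grasp_force: 61.0
```

Seated: z is 179.5 as predicted, and the force has risen to 12 N. Release and rise.

Emit:
{"api": "move_arm", "payload": {"plan": [[1.6,0,0,-0.1,0],[2.5,0,0,0,0],[4,0,0,0,0],[5,0,0,0,0],[5,0,0,0,0],[5,0,0,-0.5,0],[5,0,0,-1,0],[5,0,0,-1.5,0],[5,0,0,-1.5,0],[5,0,0,-1.5,0]]}}

```text
t: 11.82
tool_pos: [558.3, -121.6, 240.5]
tcp_rot: [[0.013, 1.0, 0.0], [1.0, -0.013, -0.0], [-0.0, 0.0, -1.0]]
wrist_force: [1.2, 0.2, -0.2]
gripper_width: 49.8
grasp_force: 0.0
```

Emit:
{"api": "move_arm", "payload": {"plan": [[5,0,0,-1,0],[5,-1.2,0,0,0.12],[5,0,0,0,0.12],[5,0,0,0,0.12],[5,0,0,0,0.12],[5,0,0,0,0.12],[5,0,0,0,0.12],[5,0,0,0,0.12],[5,0,0,0,0],[5,0,0,0,0]]}}

```text
t: 12.65
tool_pos: [558.2, -133.2, 249.3]
tcp_rot: [[0.751, 0.661, 0.0], [0.661, -0.751, -0.0], [-0.0, 0.0, -1.0]]
wrist_force: [0.1, -0.0, -0.8]
gripper_width: 49.8
grasp_force: 0.0
```

Run:
```python
from h import *
s=bot.state(); print(s["tool_pos"],s["tcp_rot"],s["wrist_force"],s["gripper_width"],s["t"])
im=cv2.imread("pics/top0.png");C=cam("top");h=cv2.cvtColor(im,cv2.COLOR_BGR2HSV).astype(int)
m=(h[...,1]<60)&(h[...,2]>95)
for a,c,l in blobs(m,200):
    if 440<c[0]<470:
        p=np.argwhere(l)[:,::-1].astype(np.float32); X=ray(C,cv2.boxPoints(cv2.minAreaRect(p)),75)[:,:2]; print(X); v=cv2.fitLine(ray(C,p,75)[:,:2].astype(np.float32),cv2.DIST_L2,0,.01,.01).ravel(); print(v,np.arctan2(v[1],v[0]))
m=h[...,2]<45
for a,c,l in blobs(m,100):
    if 440<c[0]<470:
        p=np.argwhere(l)[:,::-1].astype(np.float32); print(ray(C,cv2.boxPoints(cv2.minAreaRect(p)),111)[:,:2])
c,_=shot("wrist","w4");a,_=shot("side","s4")
f=lambda i,u,v,w,h,W,H:cv2.resize(np.clip(i[v:v+h,u:u+w,::-1]*1.6,0,255).astype(np.uint8),(W,H),interpolation=cv2.INTER_CUBIC)
cv2.imwrite("pics/m4.png",np.hstack([f(c,0,0,640,400,480,300),f(a,255,220,110,110,300,300)]))
```

```text
[ 558.16 -133.18  249.28] [[ 0.75  0.66  0.  ]
 [ 0.66 -0.75 -0.  ]
 [-0.    0.   -1.  ]] [ 0.09 -0.03 -0.81] 49.76120979408912 12.65
[[ 640.93 -222.3 ]
 [ 643.55 -242.23]
 [ 587.66 -247.76]
 [ 585.06 -227.95]]
[   0.99    0.12  614.66 -235.27] 0.11748363
[[ 581.54 -222.52]
 [ 584.26 -241.84]
 [ 532.4  -247.44]
 [ 529.7  -228.23]]
```

View pics/m4.png

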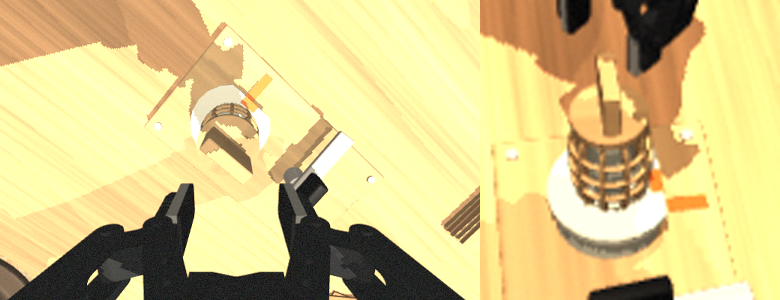

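Lantern released, home and upright, with its mark aligned with the base stripe. The tongue points at world 0.117 (catch about 0.13), and its line passes within 1 mm of the axis I worked out at (557.4,-241). Now to the catch.

Emit:
{"api": "move_arm", "payload": {"plan": [[5,0,0,0,0.121],[5,0,0,0,0.121],[5,0,0,0,0.121],[5,0,0,0,0.121],[5,0,0,0,0.12],[5,-0.27,2.14,0,0],[5,-0.27,2.14,0,0],[5,-0.27,2.14,0,0],[5,-0.27,2.14,0,0],[5,-0.27,2.14,0,0]]}}

```text
t: 13.58
tool_pos: [556.7, -242.2, 249.1]
tcp_rot: [[0.993, 0.117, 0.0], [0.117, -0.993, 0.0], [0.0, -0.0, -1.0]]
wrist_force: [-0.1, -0.8, 1.3]
gripper_width: 50.3
grasp_force: 0.0
```

Emit:
{"api": "move_arm", "payload": {"plan": [[5,0,0,1,0],[5,0,0,1.5,0],[5,0,0,1.5,0],[5,0,0,1.5,0],[5,0,0,1.5,0],[5,0,0,0.5,0],[5,0,0,0,0],[5,0,0,0,0]]}}

```text
t: 14.25
tool_pos: [556.9, -241.2, 174.3]
tcp_rot: [[0.993, 0.114, -0.0], [0.114, -0.993, 0.0], [-0.0, -0.0, -1.0]]
wrist_force: [0.0, 0.2, 0.2]
gripper_width: 49.7
grasp_force: 0.0
```

Run:
```python
from h import *
s=bot.state(); print(s["tool_pos"],s["tcp_rot"],s["q"])
im,C=shot("wrist","w5")
print(proj(C,[[557.4,-241,111],[557.4+27.8,-237.7,111],[557.4-27.8,-244.3,111]]))
```

```text
[ 556.88 -241.2   174.25] [[ 0.99  0.11 -0.  ]
 [ 0.11 -0.99  0.  ]
 [-0.   -0.   -1.  ]] [-0.27  0.59  0.88  1.77 -0.52  1.03 -0.66]
[[314.53 224.11]
 [314.37 176.23]
 [314.69 268.16]]
```

View pics/w5.png

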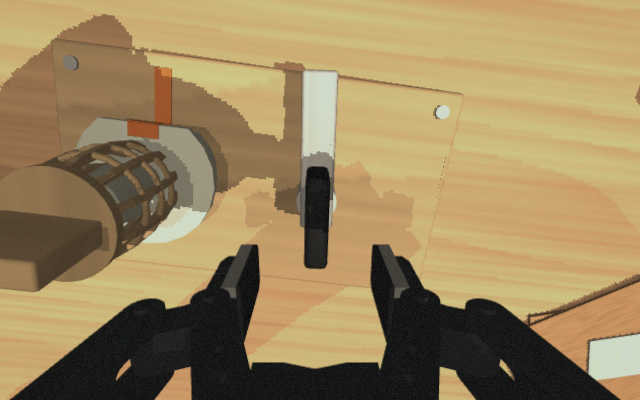

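The handle runs from (317,168) to (316,268), centred between the fingers to about 1 mm and parallel to the pads. Lower and grip.

Emit:
{"api": "move_arm", "payload": {"plan": [[5,0,0.1,1,0],[5,0,0,1.2,0],[5,0,0,1.2,0],[5,0,0,1.2,0],[5,0,0,1.2,0],[5,0,0,0.8,0],[5,0,0,0.4,0],[4,0,0,0,0]]}}

```text
t: 14.97
tool_pos: [556.3, -242.0, 102.7]
tcp_rot: [[0.994, 0.113, -0.002], [0.113, -0.994, 0.0], [-0.002, -0.001, -1.0]]
wrist_force: [0.0, 0.0, -0.5]
gripper_width: 40.9
grasp_force: 0.0
```

Emit:
{"api": "move_arm", "payload": {"plan": [[3,0,0,0,0],[2.4,0,0,0,0],[2,0,0,0,0],[1.7,0,0,0,0],[1.5,0,0,0,0],[1.3,0,0,0,0],[0.5,0,0,0,0],[0.5,0,0,0,0],[0.5,0,0,0,0]]}}

```text
t: 15.72
tool_pos: [557.1, -242.2, 104.5]
tcp_rot: [[0.994, 0.114, 0.001], [0.114, -0.994, 0.0], [0.001, -0.0, -1.0]]
wrist_force: [-0.7, 1.0, 5.4]
gripper_width: 12.9
grasp_force: 59.1
```

Gripped with little side force. Turning anticlockwise (negative about the tool's z).

Emit:
{"api": "move_arm", "payload": {"plan": [[0.5,0,0,0,-0.03],[0.5,0,0,0,-0.06],[0.5,0,0,0,-0.06],[0.5,0,0,0,-0.06],[0.5,0,0,0,-0.06],[0.5,0,0,0,-0.06],[0.5,0,0,0,-0.06],[0.5,0,0,0,-0.06]]}}

```text
t: 16.38
tool_pos: [557.0, -241.9, 104.5]
tcp_rot: [[0.844, 0.537, 0.0], [0.537, -0.844, 0.001], [0.001, -0.0, -1.0]]
wrist_force: [-2.1, 2.5, 6.9]
gripper_width: 13.1
grasp_force: 59.3
```

Emit:
{"api": "move_arm", "payload": {"plan": [[0.5,0,0,0,-0.06],[0.5,0,0,0,-0.06],[0.5,0,0,0,-0.06],[0.5,0,0,0,-0.06],[0.5,0,0,0,-0.06],[0.5,0,0,0,-0.06],[0.5,0,0,0,-0.06],[0.5,0,0,0,-0.06],[0.5,0,0,0,-0.06],[0.5,0,0,0,0]]}}

```text
t: 17.22
tool_pos: [556.8, -241.7, 104.5]
tcp_rot: [[0.447, 0.895, 0.0], [0.895, -0.447, 0.001], [0.001, -0.0, -1.0]]
wrist_force: [-3.0, 1.4, 7.4]
gripper_width: 12.6
grasp_force: 59.2
```

Emit:
{"api": "move_arm", "payload": {"plan": [[0.5,0,0,0,-0.06],[0.5,0,0,0,-0.06],[0.5,0,0,0,-0.06],[0.5,0,0,0,-0.06],[0.5,0,0,0,-0.06],[0.5,0,0,0,-0.06],[0.5,0,0,0,-0.05],[0.5,0,0,0,0],[0.5,0,0,0,0]]}}

```text
t: 17.97
tool_pos: [556.6, -241.6, 104.4]
tcp_rot: [[0.056, 0.998, -0.0], [0.998, -0.056, 0.001], [0.001, -0.001, -1.0]]
wrist_force: [-3.0, 3.4, 6.7]
gripper_width: 12.8
grasp_force: 59.4
```

Run:
```python
from h import *
s=bot.state(); x=s["tcp_rot"][:2,0]; print(np.arctan2(x[1],x[0]),s["wrist_force"],s["moment"],s["tool_pos"])
```

```text
1.5144015319722164 [-2.97  3.37  6.72] [0.62 0.67 0.04] [ 556.59 -241.6   104.44]
```

Emit:
{"api": "move_arm", "payload": {"plan": [[0.5,0,0,0,-0.03],[0.5,0,0,0,-0.025],[0.5,0,0,0,0],[0.5,0,0,0,0]]}}

```text
t: 18.3
tool_pos: [556.6, -241.6, 104.4]
tcp_rot: [[0.002, 1.0, -0.001], [1.0, -0.002, 0.001], [0.001, -0.001, -1.0]]
wrist_force: [-3.0, 3.3, 8.1]
gripper_width: 13.1
grasp_force: 59.5
```

Run:
```python
from h import *
s=bot.state(); x=s["tcp_rot"][:2,0]; print(np.arctan2(x[1],x[0]),s["wrist_force"],s["moment"],s["tool_pos"])
```

```text
1.5686361614220439 [-3.03  3.31  8.14] [ 0.63  0.64 -0.19] [ 556.55 -241.61  104.44]
```

The moment about z has gone from 0.04 to -0.19 N m, so the catch is at its stop. Release and rise.

Emit:
{"api": "move_arm", "payload": {"plan": [[1.6,0,0,0,0],[2.5,0,0,0,0],[4,0,0,0,0],[5,0,0,0,0],[5,0,0,0,0],[5,0,0,-0.5,0],[5,0,0,-1,0],[5,0,0,-1.5,0],[5,0,0,-2,0],[5,0,0,-2,0]]}}

```text
t: 19.13
tool_pos: [556.8, -242.3, 175.4]
tcp_rot: [[0.002, 1.0, -0.0], [1.0, -0.002, -0.0], [-0.0, -0.0, -1.0]]
wrist_force: [1.0, -0.3, -0.7]
gripper_width: 50.0
grasp_force: 0.0
```

Emit:
{"api": "move_arm", "payload": {"plan": [[5,0,0,-2,0],[5,0,0,-2,0],[5,0,0,-2,0],[5,0,-2,-2,0],[5,0,-2,-1,0],[5,-2,-2,0,0],[5,-2,-2,0,0],[5,-2,0,0,0],[5,0,0,0,0],[5,0,0,0,0]]}}

```text
t: 19.97
tool_pos: [476.4, -303.1, 265.0]
tcp_rot: [[0.004, 1.0, 0.001], [1.0, -0.004, -0.0], [-0.0, 0.001, -1.0]]
wrist_force: [-1.3, 1.4, 0.7]
gripper_width: 49.6
grasp_force: 0.0
```

Run:
```python
from h import *
s=bot.state(); print(s["tool_pos"],s["wrist_force"],s["t"])
b,C=shot("top","t6");a,_=shot("side","s6");w,_=shot("wrist","w6")
f=lambda i,u,v,w,h,W,H:cv2.resize(np.clip(i[v:v+h,u:u+w,::-1]*1.5,0,255).astype(np.uint8),(W,H),interpolation=cv2.INTER_CUBIC)
cv2.imwrite("pics/m6.png",np.vstack([np.hstack([f(b,340,180,180,120,400,267),f(a,240,220,150,150,267,267)]),np.hstack([f(w,0,0,640,400,400,250),f(b,0,0,640,400,267,250)])]))
```

```text
[ 476.44 -303.09  265.01] [-1.28  1.37  0.72] 19.9667
```

View pics/m6.png

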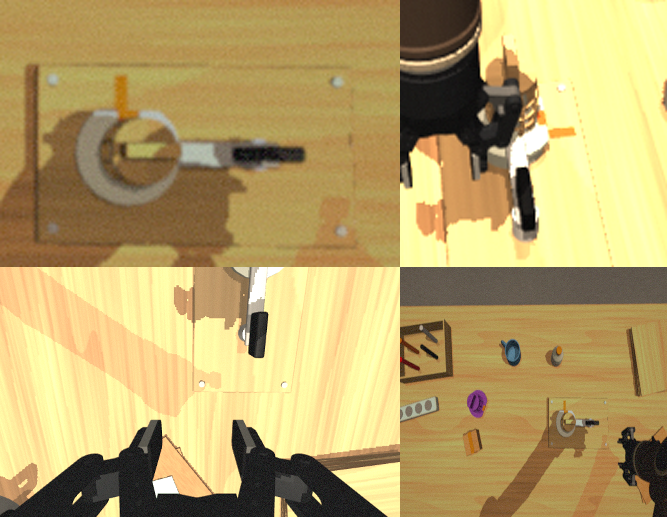

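The lantern is home and the tongue lies along the base's +y over the flange. The handle spans top crop (235,155) to (303,155), and the bystanders haven't moved. I check the angle numerically, then hand in.

Run:
```python
from h import *
im=cv2.imread("pics/top0.png"); im=cv2.imread("pics/t6.png");C=cam("top");V=im.max(2)
m=V<35; r=np.zeros_like(m); r[235:262,440:485]=1
a,c,l=max(blobs(m&r,20),key=lambda b:b[0]); p=np.argwhere(l)[:,::-1]
v=cv2.fitLine(ray(C,p,111)[:,:2].astype(np.float32),cv2.DIST_L2,0,.01,.01).ravel(); ang=np.arctan2(v[1],v[0])%np.pi+.013; print(a,v,ang)
if abs(ang-1.571)<.06: print(bot.hand_in())
```

```text
147 [   0.01   -1.    557.06 -232.23] 1.5897523
the job is handed in; nothing more can be done
None
```

I fitted the lantern fully home in the socket with its flat aligned, turned the catch to its stop over the flange, left the bystanders untouched, and handed the job in at about 20 s of the 48 s allowed; the verdict wasn't shown.

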